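# Wedge a taper-stem caster into an upturned dolly

## Robot

A 6-joint arm with a two-finger parallel gripper is mounted at the origin on the work surface. World frame = base frame: x ahead of the robot, y to its left, z up, the work surface at z = 0. Lengths are in m, angles in rad, forces in N, time in s.
With the tool pointing down it reaches from about 0.25 to 0.775 m from the base axis. Payload 4 kg.
Tool frame: the origin (TCP) lies at the centre of the arm's flange, where the gripper is bolted on; the fingertips stand 199 mm ahead of it and the grasp point (between the pads) lies 180 mm ahead of it (robot.tcp_to_tips is the z of the fingertips in the tool frame, in m); z points along the fingers, y is the line along which they close (so a half turn about z gives the same grasp; the last joint's range is limited). The gripper opens to 94 mm and grips with 3 to 60 N. Pads are 16 mm wide; open, the fingers measure 119 mm over their backs; the gripper's body (75 mm by 177 mm) begins 78 mm behind the grasp point.
Start: joints at [1.066, 0.087, 1.371, -0, 1.684, -0.103], TCP at [0.215, 0.506, 0.405] pointing down, gripper open.
Joint ranges: [-3.1, 3.1], [-0.76, 2.03], [0.27, 2.55], [-1.08, 4.22], [0.17, 2.65], [-2.57, 2.57]. Speed limits (rad/s): [2.79, 2.79, 3.14, 3.14, 3.14, 3.14].

## Interface

Orientations are given as [roll, pitch, yaw] about the fixed x, y, z axes, in that order (R = Rz(yaw) Ry(pitch) Rx(roll)).
In Python, from bench import robot gives the robot as it stands.
- The arm moves only by the tool play_rows, never from a script. Its arguments are lists of equal length, an entry for each row: "translation": the shift along the tool's x, y, z scaled (see below), a list of three; "twist": the turn, a rotation vector about the tool's x, y, z scaled (see below), a list of three; "gripper": the opening, from -1 (shut) to 1 (fully open). A call has 1 to 8 rows; each row shifts and turns the commanded pose from where the row before left it, along the tool's axes as they then stand; what a row does not reach is not made up. The controller multiplies each number of a shift by 0.04 m and each number of a turn by 0.1 rad. A row lasts 1/10 s, in which the tool goes at most 50 mm and 8.59 degrees, less where a joint would pass 70% of its speed; a pose out of reach is approached as far as the arm can. A call with a number of a shift or a turn outside -1 to 1 is refused whole. A call with a gripper value outside its range is refused whole. The fingers move at their own pace and stop on an object; the grip force is fixed at half the most. Time passes only in rows, so rows that do not move let the fingers close. It gives the time, the measured TCP pose, the force, the opening and the grip force at its end, in the units of the state.
- robot.get_obs(): the state, without advancing time (a new reading comes with each control period).
- robot.snapshot(name): name is "side" or "top"; returns the picture (400x640x3 uint8, red, green, blue); there is no depth.
- robot.camera_model(name): a dict with "camera_matrix" (3x3 intrinsics, pixels), "rvec" (rotation vector, rad) and "tvec" (3), from world to camera coordinates, as OpenCV has them. Camera axes: x right, y down, z forward; pixel columns grow to the right and rows downward; lengths in m; the calibration is good to about 2 mm. A picture is of the moment at which its call begins. camera_model takes no time and is no camera call.
- robot.close_job(): hands the job in; it is judged then, once.
Trained networks look in the newest picture that a camera, given by its name, has taken for a name from the list of things; names that differ only in an ending like _2 or _b are one class to them, and where a whole thing is asked for, a point or a joint stands for the part that bears it (a point fixed in the world has none). Each returns a list of dicts, best first, with "score" (0 to 1); they miss things now and then, are a little off and sometimes report something else, mostly with a low value. They report only what shows in the picture. A call takes as long as a camera call. They do not tell look-alikes from the thing itself.
- robot.recognise(name, camera): "centre" ([x, y, z] in m, in world coordinates, good to about 4 mm: the middle of the surface that is visible of it).
- robot.spot_point(name, camera): "centre" ([x, y, z] in m, in world coordinates, good to about 4 mm: a listed point, or the origin of a listed thing).
The state is a dict: "time": time; "joint_positions": joint angles; "qvel": joint speeds; "joint_torque": joint torques, N m; "tool_pos": TCP position; "ee_rot": TCP orientation; "wrist_force": force on the tool from outside, world axes, zero at the start; "wrist_torque": the same for the moment, N m; "width": finger opening in m; "finger_force": force on a finger pad.
Only numpy, scipy, OpenCV 4.12 (cv2) and the standard library are available. Lean on these libraries where they do the work, as an engineer would, in place of code of your own. Each camera call takes 0.05 s, during which the arm holds its last target. There are 200 camera calls.

## Task

Take the loose taper-stem caster out of its wooden block and fit it in the empty socket of the upturned dolly: press it in gently while twisting it back and forth until its collar sits fully home on the socket's rim and the stem holds by itself, with its wheel in line with the dolly's long side like the other three. Do not simply force it: pushing harder than about 25 N breaks the sleeve; leave the other things on the bench alone, then let go.

Things in the scene. Friction and masses are not known exactly. Their poses are not given: they have to be found in the camera images.
- caster: Loose fixed-fork caster, 0.2 kg +-20 %, standing upside down, wheel up. Origin on the stem axis at the underside of its round collar (36 mm wide, 5 mm thick); z up. It rolls along x, either way round; nothing on it turns or swivels. Orange wheel 60 mm in diameter, 24 mm wide, axle along y at z = 44 mm, top at z = 74 mm.
- cheeks (a point): Where to grip the caster, 46 mm above caster on the same axes: midway between its two upright steel fork cheeks, whose flat outer faces are 34 mm apart (y = +-17 mm). Each is 26 mm wide along x and runs from z = 9 to 57 mm above caster. Grip across y from above, firmly (40 N or more).
- stem_tip (a point): Lower end of the caster's steel stem, on its axis, 46 mm below caster. The stem is a solid cone, 22 mm in diameter at the collar, tapering 5 degrees per side to 14.7 mm at 42 mm down, then a 4 mm chamfer to 10 mm.
- stand: Fixed wooden block, 90 x 90 x 58 mm, in which the caster stands, collar resting on its top, stem in a loose through hole of 27 mm at the middle. Origin at the centre of its underside on the bench.
- dolly: Upturned furniture dolly, fixed: plywood deck 300 x 220 x 18 mm on the bench. Origin on the axis of the EMPTY socket at bench height; x along the long side, z up. Deck spans x = -35 to 265, y = -185 to 35 mm. Sockets at (230, 0), (0, -150), (230, -150) mm already carry casters like the loose one, wheels in line with x, tops 144 mm above the bench.
- socket_rim (a point): Centre of the empty socket's rim, 70 mm above dolly's origin, same axes. Steel housing 42 mm outside, 30 mm inside, 52 mm deep. The caster is home when caster is level with this point, its collar on the rim; there the force rises sharply.
- sleeve (a point): On the socket axis, 8 mm below the rim: upper ring of bumps of a sleeve of six springy nylon leaves (lower ring 26 mm below the rim), matching the cone. The stem drops in freely to 12 to 16 mm from home, then wedges. Pushed straight at 25 N it stops 3 to 6 mm proud; turned either way under 10 to 18 N it creeps home (torque to about 0.5 N m) and stays.
- socket (a joint): How far (m) the empty socket, with its sleeve and rim, is pushed straight down on its stiff rubber pad: 0 unloaded, 1 mm per 10 N of downward load, at most 6 mm. It springs back.
- plate_caster: Bystander: larger loose caster standing on its 85 x 65 mm mounting plate, wheel up, 98 mm high. Origin at the centre of its underside. It and the wooden block may have swapped places.
- bolt_bin: Bystander: open black bin of bolts, 120 x 160 x 60 mm, origin under its centre.
- spanner: Bystander: steel spanner, 160 mm, lying on the bench.
There are look-alikes about, which are no part of the job. What is shaped like the caster but turquoise is not meant.

How it is judged:
On the way:
1. the caster's stem stands in the empty socket: its tip at least 15 mm below the rim, within 6 mm of the axis (z of stem_tip in the frame of socket_rim below -0.015 m and horizontal distance between stem_tip and socket_rim below 0.006 m), for 0.1 s.
At the end, for the whole second after the job is handed in: The caster is released and at rest in the socket, its collar fully home (within 2 mm of the rim, within 4 mm of the axis, upright within 0.06 rad), its wheel in line with the dolly's long side within 0.14 rad (8 degrees), either way round (z of caster in the frame of socket_rim below 0.002 m and horizontal distance between caster and socket_rim below 0.004 m and angle between caster's own z axis and vertical below 0.06 rad and angle between the x axis of caster and the x axis of dolly, either way round below 0.14 rad and linear speed of caster below 0.02 m/s); the robot touches nothing.
It fails at once if the empty socket is pushed down more than 3 mm on its rubber pad (a downward load of 30 N) (value of joint socket above 0.003 m).
It fails at once if the plate caster is moved more than 15 mm (distance of plate_caster from where it was at the start of the episode above 0.015 m).
It fails at once if the bolt bin is moved more than 15 mm (distance of bolt_bin from where it was at the start of the episode above 0.015 m).
It fails at once if the spanner is moved more than 15 mm (distance of spanner from where it was at the start of the episode above 0.015 m).
It also fails if it takes over 58 s, if anything falls off the work surface, if the arm or the gripper's body presses on something with over 40 N, if the wrist force passes 120 N, or if a joint passes its speed limit or range.

## Working session

There is one attempt and no reset: what is moved stays moved. The work goes in short steps, Python scripts to look and compute and a tool call to move; the robot and the scene stay as the last step left them, time stands still between calls to the robot, and variables do not carry over. Pictures are saved under pics/ and viewed, at most 10 in all, crops included, and the job is handed in when it is done.

Besides the shell and the picture viewer there is one more tool, called after "Request:" in YAML: its name, and indented under it one key for each argument. play_rows: Moves the arm, as the interface text tells. Its arguments: {"type":"object","properties":{"translation":{"type":"array","items":{"type":"array","items":{"type":"number","minimum":-1,"maximum":1}}},"twist":{"type":"array","items":{"type":"array","items":{"type":"number","minimum":-1,"maximum":1}}},"gripper":{"type":"array","items":{"type":"number"}}},"required":["translation","twist","gripper"]}

```bash
mkdir -p pics; python3 - <<'E'
from bench import robot
import cv2
for c in("side","top"):
    im=robot.snapshot(c); cv2.imwrite(f"pics/{c}0.png",im[:,:,::-1])
    for n in("caster","stand","dolly","socket_rim","plate_caster"):
        print(c,n,[(round(d["score"],2),[round(float(v),3) for v in d["centre"]]) for d in robot.spot_point(n,c)])
o=robot.get_obs();print(o)
for c in("side","top"):print(robot.camera_model(c))
E
```

```text
side caster [(0.55, [0.485, 0.188, 0.057])]
side stand [(0.61, [0.485, 0.182, -0.0])]
side dolly [(0.58, [0.492, -0.079, -0.001])]
side socket_rim [(0.5, [0.494, -0.078, 0.071])]
side plate_caster [(0.93, [0.629, 0.252, -0.003])]
top caster [(0.79, [0.486, 0.185, 0.057]), (0.49, [0.451, 0.299, 0.043])]
top stand [(0.89, [0.485, 0.187, -0.003]), (0.69, [0.63, 0.257, -0.002])]
top dolly [(0.61, [0.497, -0.075, -0.0])]
top socket_rim []
top plate_caster [(0.91, [0.63, 0.258, -0.0]), (0.4, [0.499, -0.075, -0.001]), (0.32, [0.34, 0.389, 0.004])]
{'time': 0.6, 'joint_positions': array([ 1.06590354e+00,  8.71892467e-02,  1.37065551e+00, -1.54724827e-05,
        1.68363507e+00, -1.03142031e-01]), 'qvel': array([-0.00043081, -0.0021961 ,  0.0015135 , -0.00045935,  0.00053626,
       -0.0007706 ]), 'joint_torque': array([-7.00313849e-04, -3.39779985e+01, -3.02416742e+01,  7.17825000e-02,
        2.36797897e-02,  2.46537830e-06]), 'tool_pos': array([0.2150946 , 0.50619648, 0.40473436]), 'ee_rot': array([3.14148201e+00, 2.69085836e-05, 2.73984015e+00]), 'wrist_force': array([ 0.18795242,  0.1057478 , -0.61406778]), 'wrist_torque': array([ 0.00985174, -0.01099004,  0.05142725]), 'finger_force': 0.0, 'width': 0.09445102742699323}
{'camera_matrix': array([[491.06502679,   0.        , 321.6953531 ],
       [  0.        , 491.06502679, 192.25940137],
       [  0.        ,   0.        ,   1.        ]]), 'rvec': array([ 0.86429342, -2.41759363,  1.24963971]), 'tvec': array([0.3453341 , 0.27858432, 1.42906034])}
{'camera_matrix': array([[396.09553604,   0.        , 325.77112203],
       [  0.        , 396.09553604, 200.12354478],
       [  0.        ,   0.        ,   1.        ]]), 'rvec': array([ 2.13727012, -2.08077893,  0.20940515]), 'tvec': array([-0.08197527,  0.50575707,  1.17935851])}
```

View pics/top0.png

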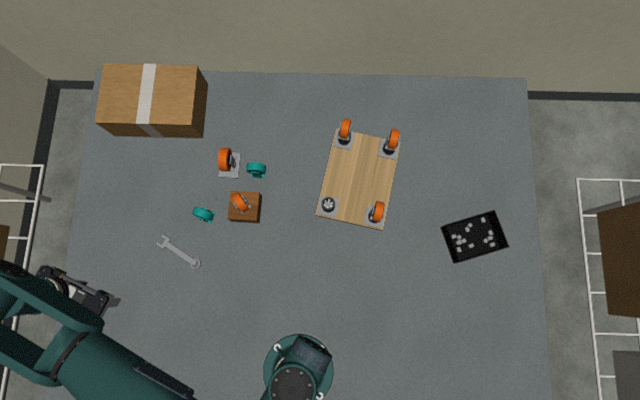

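View pics/side0.png

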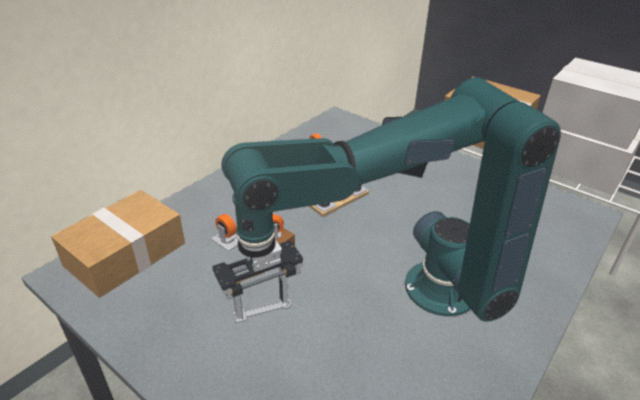

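Top view: loose caster in its block at about (240,205), empty socket at (329,205), plate caster at (227,160), turquoise look-alikes at (257,170) and (203,214), spanner at (178,252), bin at (475,237). In the side view the arm hides most of the work area. I'll enlarge the caster and dolly crops.

```bash
cat > h.py <<'E'
import numpy as np,cv2
from bench import robot
def proj(p,c):
    m=robot.camera_model(c);return cv2.projectPoints(np.float64(p).reshape(-1,3),m["rvec"],m["tvec"],m["camera_matrix"],None)[0][:,0]
def back(uv,z,c):
    m=robot.camera_model(c);R=cv2.Rodrigues(m["rvec"])[0];o=-R.T@m["tvec"]
    d=(np.c_[np.atleast_2d(uv),np.ones(len(np.atleast_2d(uv)))]@np.linalg.inv(m["camera_matrix"]).T)@R
    return o+d*((z-o[2])/d[:,2])[:,None]
E
python3 - <<'E'
from h import *
im=cv2.imread("pics/top0.png")
a=cv2.resize(im[180:230,215:275],(480,400),interpolation=cv2.INTER_CUBIC)
b=cv2.resize(im[115:235,310:406],(320,400),interpolation=cv2.INTER_CUBIC)
cv2.imwrite("pics/crop0.png",np.hstack([a,b]))
m=robot.camera_model("top");print("cam",-cv2.Rodrigues(m["rvec"])[0].T@m["tvec"])
hsv=cv2.cvtColor(im,cv2.COLOR_BGR2HSV)
w=cv2.inRange(hsv,(15,50,120),(25,150,255));w[:,:310]=0;w[:,410:]=0;w[:110]=0;w[240:]=0
n,l,s,c=cv2.connectedComponentsWithStats(w);k=1+s[1:,4].argmax();print(s[k])
r=cv2.minAreaRect(np.argwhere(l==k)[:,::-1].astype(np.float32));B=cv2.boxPoints(r);print(B,back(B,.018,"top"))
E
```

```text
cam [ 0.25597805 -0.08179504  1.25745038]
[ 315  128   86  102 4675]
[[314.68115 214.41187]
 [334.43365 126.93662]
 [402.44952 142.29504]
 [382.69702 229.7703 ]] [[ 0.46766324 -0.03410703  0.018     ]
 [ 0.76416316 -0.09001918  0.018     ]
 [ 0.71604485 -0.3151945   0.018     ]
 [ 0.42435958 -0.2496105   0.018     ]]
```

View pics/crop0.png

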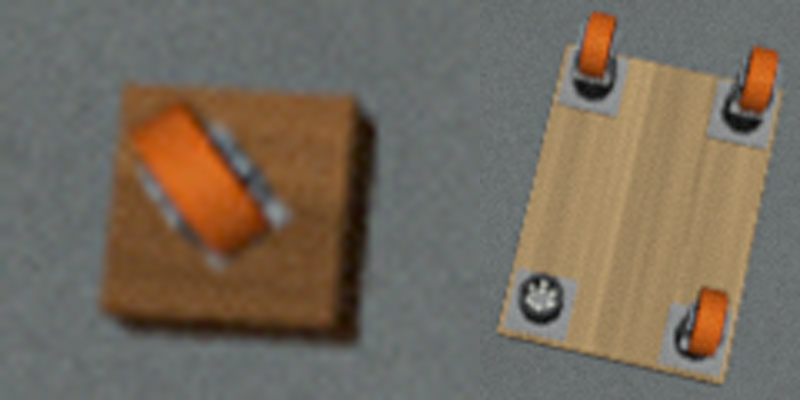

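The crops show the caster's wheel turned diagonally in the block, from upper left to lower right, and the empty socket at (541,298) in the crop. I'll fit models to both.

```bash
cat >> h.py <<'E'
from scipy.optimize import least_squares,minimize
def T(p,q):
    c,s=np.cos(p[2]),np.sin(p[2]);q=np.float64(q);return np.c_[p[0]+c*q[:,0]-s*q[:,1],p[1]+s*q[:,0]+c*q[:,1],q[:,2]]
t=np.linspace(0,2*np.pi,60,endpoint=False)
W=np.vstack([np.c_[.03*np.cos(t),0*t+y,.044+.03*np.sin(t)] for y in(-.012,.012)])
def fitwheel(im,c,p0,zc):
    hsv=cv2.cvtColor(im,cv2.COLOR_BGR2HSV);m=cv2.inRange(hsv,(3,150,90),(16,255,255))
    u,v=proj(T(p0,W+[0,0,zc]),c).mean(0).astype(int);S=8;x0,y0=u-25,v-25
    M=cv2.resize(m[y0:y0+50,x0:x0+50],None,fx=S,fy=S,interpolation=cv2.INTER_LINEAR)>127
    def cost(p):
        q=(proj(T(p,W+[0,0,zc]),c)-[x0,y0]+.5)*S-.5
        I=np.zeros(M.shape,np.uint8);cv2.fillConvexPoly(I,cv2.convexHull(q.round().astype(np.int32)),1);I=I>0
        return 1-(I&M).sum()/max(1,(I|M).sum())
    best=min((minimize(cost,[p0[0],p0[1],a],method="Nelder-Mead",options=dict(initial_simplex=np.array([p0[0],p0[1],a])+np.array([[0,0,0],[.006,0,0],[0,.006,0],[0,0,.3]]))) for a in np.arange(0,3.14,.4)),key=lambda r:r.fun)
    return best.x,best.fun
E
python3 - <<'E'
from h import *
im=cv2.imread("pics/top0.png")
uv=np.array([[336.1,128.5],[400.6,142.6],[382.9,229.6],[315.4,214.6]])
q=np.array([[.265,.035,.018],[.265,-.185,.018],[-.035,-.185,.018],[-.035,.035,.018]])
r=least_squares(lambda p:(proj(T(p,q),"top")-uv).ravel(),[.49,-.08,-.2]);print("dolly",r.x,r.fun)
print("rim",back([[328.3,204.4]],.07,"top"))
for o in[(.23,0),(0,-.15),(.23,-.15)]:
    p=T(r.x,[[*o,0]])[0];print("dcaster",p[:2],fitwheel(im,"top",[p[0],p[1]],.07))
print("caster",fitwheel(im,"top",[.486,.186],.058))
B=np.array([[123,87],[355,95],[340,327],[103,312]])/8+[215,180];print("block",back(B,.058,"top"),back(B,.058,"top").mean(0))
E
```

```text
dolly [ 0.49376205 -0.07652648 -0.19981317] [-0.24693622 -0.47420458  0.40254078 -0.54834007  0.20823172  0.69350807
 -0.3638242   0.21229577]
rim [[ 0.49088702 -0.07669049  0.07      ]]Traceback (most recent call last):
  File "<stdin>", line 8, in <module>
  File "h.py", line 16, in fitwheel
    u,v=proj(T(p0,W+[0,0,zc]),c).mean(0).astype(int);S=8;x0,y0=u-25,v-25
             ~^^^^^^^^^^^^^^^
  File "h.py", line 11, in T
    c,s=np.cos(p[2]),np.sin(p[2]);q=np.float64(q);return np.c_[p[0]+c*q[:,0]-s*q[:,1],p[1]+s*q[:,0]+c*q[:,1],q[:,2]]
               ~^^^
IndexError: list index out of range
```

```bash
python3 - <<'E'
from h import *
im=cv2.imread("pics/top0.png")
rx=[.4938,-.0765,-.1998]
for o in[(.23,0),(0,-.15),(.23,-.15)]:
    p=T(rx,[[*o,0]])[0];print("dcaster",p[:2],fitwheel(im,"top",[p[0],p[1],0],.07))
print("caster",fitwheel(im,"top",[.486,.186,0],.058))
B=np.array([[123,87],[355,95],[340,327],[103,312]])/8+[215,180];print("block",back(B,.058,"top"),back(B,.058,"top").mean(0))
E
```

```text
dcaster [ 0.71922445 -0.12214886] (array([ 0.7223417 , -0.12122553,  2.97867815]), np.float64(0.15370506236243575))
dcaster [ 0.464029   -0.22351594] (array([ 0.46590467, -0.22264858,  2.86823971]), np.float64(0.1939239295112033))
dcaster [ 0.68945345 -0.26916481] (array([ 0.69237867, -0.2693976 , -0.2642691 ]), np.float64(0.20053522099447518))Traceback (most recent call last):
  File "<stdin>", line 6, in <module>
  File "h.py", line 22, in fitwheel
    best=min((minimize(cost,[p0[0],p0[1],a],method="Nelder-Mead",options=dict(initial_simplex=np.array([p0[0],p0[1],a])+np.array([[0,0,0],[.006,0,0],[0,.006,0],[0,0,.3]]))) for a in np.arange(0,3.14,.4)),key=lambda r:r.fun)
  File "h.py", line 22, in <genexpr>
    best=min((minimize(cost,[p0[0],p0[1],a],method="Nelder-Mead",options=dict(initial_simplex=np.array([p0[0],p0[1],a])+np.array([[0,0,0],[.006,0,0],[0,.006,0],[0,0,.3]]))) for a in np.arange(0,3.14,.4)),key=lambda r:r.fun)
              ~~~~~~~~^^^^^^^^^^^^^^^^^^^^^^^^^^^^^^^^^^^^^^^^^^^^^^^^^^^^^^^^^^^^^^^^^^^^^^^^^^^^^^^^^^^^^^^^^^^^^^^^^^^^^^^^^^^^^^^^^^^^^^^^^^^^^^^^^^^^^^^^^^^^^^^^^^^^^^
    res = _minimize_neldermead(fun, x0, args, callback, bounds=bounds,
                               **options)
    fsim[k] = func(sim[k])
              ~~~~^^^^^^^^
    fx = function(np.copy(x), *(wrapper_args + args))
  File "h.py", line 19, in cost
    q=(proj(T(p,W+[0,0,zc]),c)-[x0,y0]+.5)*S-.5
       ~~~~^^^^^^^^^^^^^^^^^^^
  File "h.py", line 4, in proj
    m=robot.camera_model(c);return cv2.projectPoints(np.float64(p).reshape(-1,3),m["rvec"],m["tvec"],m["camera_matrix"],None)[0][:,0]
ValueError: time passes only in moves, steps and waits
```

```bash
sed -i '2a CM={c:robot.camera_model(c) for c in("side","top")}' h.py; sed -i 's/m=robot.camera_model(c);/m=CM[c];/' h.py
python3 - <<'E'
from h import *
im=cv2.imread("pics/top0.png")
print("caster",fitwheel(im,"top",[.486,.186,0],.058))
B=np.array([[123,87],[355,95],[340,327],[103,312]])/8+[215,180];print("block",back(B,.058,"top"),back(B,.058,"top").mean(0))
E
```

```text
caster (array([ 0.46524535,  0.19499463, -0.32850383]), np.float64(0.6927591146435008))
block [[0.52815591 0.22921408 0.058     ]
 [0.5273235  0.13868365 0.058     ]
 [0.43614138 0.13880924 0.058     ]
 [0.43953519 0.23009828 0.058     ]] [0.482789   0.18420131 0.058     ]
```

```bash
sed -i 's/(3,150,90)/(3,190,150)/' h.py
python3 - <<'E'
from h import *
im=cv2.imread("pics/top0.png")
print("caster",fitwheel(im,"top",[.486,.186,0],.058))
h=cv2.cvtColor(im,cv2.COLOR_BGR2HSV);print(h[202:207,238:243].tolist(),h[215,250])
E
```

```text
caster (array([0.48457251, 0.18720341, 0.81725031]), np.float64(0.33697501567117405))
[[[13, 213, 208], [13, 212, 208], [12, 208, 210], [13, 219, 206], [12, 216, 204]], [[12, 214, 211], [12, 213, 207], [12, 210, 204], [12, 213, 204], [12, 219, 199]], [[12, 218, 208], [12, 216, 203], [12, 223, 198], [12, 210, 197], [12, 222, 192]], [[12, 229, 202], [12, 217, 197], [11, 219, 189], [12, 220, 189], [13, 231, 182]], [[11, 216, 185], [12, 224, 192], [12, 218, 188], [12, 224, 179], [13, 230, 173]]] [ 13 142 113]
```

```bash
python3 - <<'E'
from h import *
im=cv2.imread("pics/top0.png");c="top"
def pl(a,b,z):
    P=back((np.array([a,b])/8)-.5+.06+[215,180],z,c);d=P[0]-P[1];print(P.round(4).tolist(),np.arctan2(d[1],d[0]).round(3),np.linalg.norm(d).round(4))
pl((210,120),(290,215),.115);pl((140,175),(220,265),.115)
h=cv2.cvtColor(im,cv2.COLOR_BGR2HSV)
big=cv2.resize(im[180:230,215:275],None,fx=12,fy=12,interpolation=cv2.INTER_CUBIC)
for yaw,col in((.6,(255,0,0)),(.75,(0,255,0)),(.9,(255,255,0))):
    q=(proj(T([.4845,.1865,yaw],W+[0,0,.058]),c)-[215,180]+.5)*12
    cv2.polylines(big,[q[:60].astype(int)],True,col,1);cv2.polylines(big,[q[60:].astype(int)],True,col,1)
cv2.imwrite("pics/ov.png",big)
for lo in((3,150,130),(3,175,120),(3,165,140)):
    m=cv2.inRange(h,lo,(16,255,255))[180:230,215:275];n,l,s,_=cv2.connectedComponentsWithStats(m);k=1+s[1:,4].argmax();print(lo,s[k])
    M=cv2.resize((l==k).astype(np.uint8)*255,None,fx=8,fy=8)>127
    def cost(p):
        q=(proj(T(p,W+[0,0,.058]),c)-[215,180]+.5)*8-.5
        I=np.zeros(M.shape,np.uint8);cv2.fillConvexPoly(I,cv2.convexHull(q.round().astype(np.int32)),1);I=I>0
        return 1-(I&M).sum()/(I|M).sum()
    r=min((minimize(cost,[.485,.186,a],method="Nelder-Mead",options=dict(initial_simplex=np.array([.485,.186,a])+np.array([[0,0,0],[.006,0,0],[0,.006,0],[0,0,.3]]))) for a in np.arange(.2,1.3,.2)),key=lambda r:r.fun);print(r.x,r.fun)
E
```

```text
[[0.5049, 0.1827, 0.115], [0.4699, 0.1507, 0.115]] 0.741 0.0474
[[0.4834, 0.207, 0.115], [0.4506, 0.1751, 0.115]] 0.771 0.0458
(3, 150, 130) [ 15  12  17  19 149]
[0.48578282 0.18876065 0.74154592] 0.2155369383092155
(3, 175, 120) [ 16  13  16  18 150]
[0.48598628 0.18881588 0.73105947] 0.18089762292971767
(3, 165, 140) [ 16  14  16  16 131]
[0.48445231 0.18733518 0.80973947] 0.27388422448077776
```

View pics/ov.png

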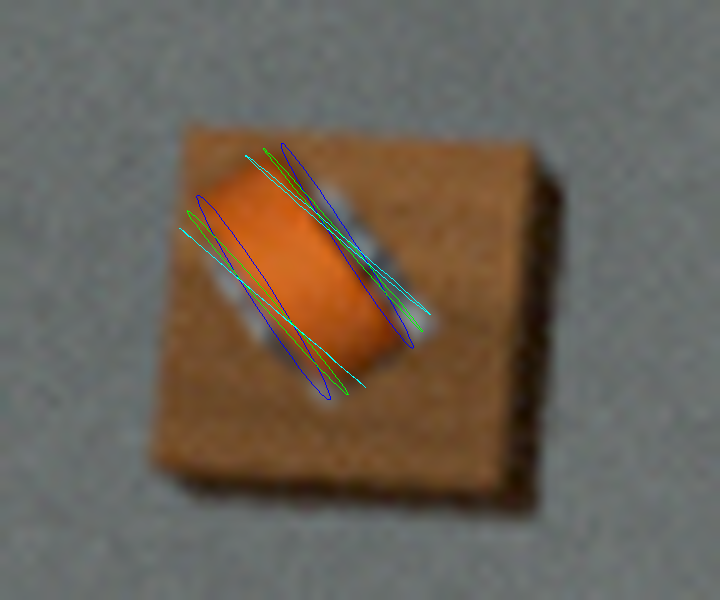

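Blue (yaw 0.6) fits best and green (0.75) is slightly too much, so I take caster yaw ≈ 0.67 at about (0.484, 0.186), which agrees with the block centre.

```bash
cat >> h.py <<'E'
from scipy.spatial.transform import Rotation as Ro
def plan(pos,yaw,n):
    o=robot.get_obs();p=o["tool_pos"];R=Ro.from_euler("xyz",o["ee_rot"]);G=Ro.from_euler("xyz",[np.pi,0,yaw])
    rv=(R.inv()*G).as_rotvec();tr=[];tw=[]
    for i in range(n):
        tr.append((R.inv().apply((np.array(pos)-p)/n)/.04).round(2).tolist());tw.append((rv/n/.1).round(2).tolist());R=R*Ro.from_rotvec(rv/n)
    print(tr);print(tw);print("t",o["time"],p.round(4),o["ee_rot"].round(3),o["wrist_force"].round(2))
E
python3 - <<'E'
from h import *
plan([.4845,.1865,.36],.67+np.pi,14)
E
```

```text
[[-0.67, -0.34, 0.08], [-0.64, -0.39, 0.08], [-0.61, -0.43, 0.08], [-0.57, -0.48, 0.08], [-0.53, -0.52, 0.08], [-0.49, -0.56, 0.08], [-0.45, -0.6, 0.08], [-0.4, -0.63, 0.08], [-0.35, -0.66, 0.08], [-0.3, -0.68, 0.08], [-0.25, -0.7, 0.08], [-0.19, -0.72, 0.08], [-0.14, -0.73, 0.08], [-0.08, -0.74, 0.08]]
[[0.0, 0.0, -0.77], [0.0, 0.0, -0.77], [0.0, 0.0, -0.77], [0.0, 0.0, -0.77], [0.0, 0.0, -0.77], [0.0, 0.0, -0.77], [0.0, 0.0, -0.77], [0.0, 0.0, -0.77], [0.0, 0.0, -0.77], [0.0, 0.0, -0.77], [0.0, 0.0, -0.77], [0.0, 0.0, -0.77], [0.0, 0.0, -0.77], [0.0, 0.0, -0.77]]
t 0.6 [0.2151 0.5062 0.4047] [3.141 0.    2.74 ] [ 0.19  0.11 -0.61]
```

Request:
play_rows:
  translation:
    - [-0.67,-0.34,0.08]
    - [-0.64,-0.39,0.08]
    - [-0.61,-0.43,0.08]
    - [-0.57,-0.48,0.08]
    - [-0.53,-0.52,0.08]
    - [-0.49,-0.56,0.08]
    - [-0.45,-0.6,0.08]
  twist:
    - [0,0,-0.77]
    - [0,0,-0.77]
    - [0,0,-0.77]
    - [0,0,-0.77]
    - [0,0,-0.77]
    - [0,0,-0.77]
    - [0,0,-0.77]
  gripper: [1,1,1,1,1,1,1]

```text
time: 1.3
tool_pos: [0.3507, 0.3455, 0.3824]
ee_rot: [3.141, 0.0, -3.001]
wrist_force: [0.3, -0.9, -0.2]
width: 0.0939
finger_force: 0.0
```

Request:
play_rows:
  translation:
    - [-0.4,-0.63,0.08]
    - [-0.35,-0.66,0.08]
    - [-0.3,-0.68,0.08]
    - [-0.25,-0.7,0.08]
    - [-0.19,-0.72,0.08]
    - [-0.14,-0.73,0.08]
    - [-0.08,-0.74,0.08]
    - [0,0,0]
  twist:
    - [0,0,-0.77]
    - [0,0,-0.77]
    - [0,0,-0.77]
    - [0,0,-0.77]
    - [0,0,-0.77]
    - [0,0,-0.77]
    - [0,0,-0.77]
    - [0,0,0]
  gripper: [1,1,1,1,1,1,1,1]

```text
time: 2.1
tool_pos: [0.4871, 0.1856, 0.3592]
ee_rot: [-3.141, -0.001, -2.469]
wrist_force: [-0.2, 0.9, -1.0]
width: 0.0943
finger_force: 0.0
```

```bash
python3 - <<'E'
from h import *
plan([.4845,.1865,.284],.67+np.pi,4)
print(robot.get_obs()["joint_positions"].round(2))
im=robot.snapshot("side")[:,:,::-1];cv2.imwrite("pics/side1.png",im)
uv=proj([[.4845,.1865,.104],[.4938,-.0765,.07]],"side");print(uv)
for n in("caster","cheeks","socket_rim","dolly"):
    print(n,[(round(d["score"],2),[round(float(v),4) for v in d["centre"]]) for d in robot.spot_point(n,"side")])
print([(round(d["score"],2),[round(float(v),4) for v in d["centre"]]) for d in (robot.snapshot("top"),robot.spot_point("socket_rim","top"))[1]])
u,v=uv[0].astype(int);a=im[v-40:v+40,u-40:u+40];u,v=uv[1].astype(int);b=im[v-40:v+40,u-40:u+40]
cv2.imwrite("pics/crop1.png",cv2.resize(np.hstack([a,b]),(800,400),interpolation=cv2.INTER_CUBIC))
E
```

```text
[[0.01, 0.01, 0.47], [0.01, 0.01, 0.47], [0.01, 0.01, 0.47], [0.01, 0.01, 0.47]]
[[-0.0, -0.0, 0.01], [-0.0, -0.0, 0.01], [-0.0, -0.0, 0.01], [-0.0, -0.0, 0.01]]
t 2.1 [0.4871 0.1856 0.3592] [-3.141e+00 -1.000e-03 -2.469e+00] [-0.24  0.89 -1.  ]
[ 0.26  0.04  1.51 -0.    1.59 -1.99]
[[273.24839602 223.16582033]
 [324.48480727 192.48623642]]
caster [(0.74, [0.5947, 0.1503, 0.0463]), (0.65, [0.4465, 0.2934, 0.0461]), (0.64, [0.4839, 0.1877, 0.0556]), (0.52, [0.336, 0.3876, 0.0036])]
cheeks [(0.71, [0.4877, 0.1851, 0.1011]), (0.65, [0.5898, 0.1442, 0.0926]), (0.56, [0.449, 0.2995, 0.0931]), (0.5, [0.4873, 0.1861, 0.0016]), (0.26, [0.4928, -0.0747, 0.0616])]
socket_rim [(0.54, [0.494, -0.0784, 0.0664])]
dolly [(0.69, [0.4921, -0.0732, -0.0006])]
[(0.42, [0.4963, -0.0742, 0.0684]), (0.33, [0.4992, -0.0731, -0.0016])]
```

View pics/crop1.png

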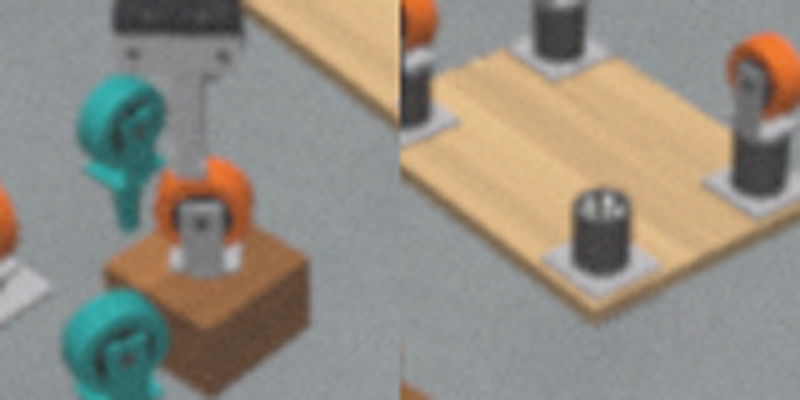

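Side crop: the caster stands in the block under the open fingers, with turquoise look-alikes beyond and in front of it. The empty rim is at about side pixel (324.4,193), which matches the projected (324.5,192.5). Descending to grip.

Request:
play_rows:
  translation:
    - [0.01,0.01,0.4]
    - [0.01,0.01,0.47]
    - [0.01,0.01,0.5]
    - [0.01,0.01,0.5]
    - [0,0,0]
    - [0,0,0]
    - [0,0,0]
    - [0,0,0]
  twist:
    - [0,0,0]
    - [0,0,0]
    - [0,0,0]
    - [0,0,0]
    - [0,0,0]
    - [0,0,0]
    - [0,0,0]
    - [0,0,0]
  gripper: [1,1,1,1,1,-1,-1,-1]

```text
time: 3.25
tool_pos: [0.4836, 0.1884, 0.2867]
ee_rot: [-3.14, 0.003, -2.465]
wrist_force: [-0.4, -0.8, -0.5]
width: 0.0735
finger_force: 0.0
```

Request:
play_rows:
  translation:
    - [0,0,0]
    - [0,0,0]
    - [0,0,0]
  twist:
    - [0,0,0]
    - [0,0,0]
    - [0,0,0]
  gripper: [-1,-1,-1]

```text
time: 3.55
tool_pos: [0.4833, 0.1881, 0.2854]
ee_rot: [-3.141, 0.001, -2.465]
wrist_force: [0.3, 0.3, 0.0]
width: 0.0492
finger_force: 0.0
```

Request:
play_rows:
  translation:
    - [0,0,0]
    - [0,0,0]
    - [0,0,0]
    - [0,0,0]
    - [0,0,0]
  twist:
    - [0,0,0]
    - [0,0,0]
    - [0,0,0]
    - [0,0,0]
    - [0,0,0]
  gripper: [-1,-1,-1,-1,-1]

```text
time: 4.05
tool_pos: [0.4834, 0.188, 0.2853]
ee_rot: [-3.141, 0.0, -2.466]
wrist_force: [1.5, -1.6, -0.0]
width: 0.034
finger_force: 30.0
```

Request:
play_rows:
  translation:
    - [0,0,-0.3]
    - [0,0,-0.6]
    - [0,0,-0.6]
    - [0,0,-0.6]
    - [0,0,-0.5]
    - [0,0,0]
    - [0,0,0]
  twist:
    - [0,0,0]
    - [0,0,0]
    - [0,0,0]
    - [0,0,0]
    - [0,0,0]
    - [0,0,0]
    - [0,0,0]
  gripper: [-1,-1,-1,-1,-1,-1,-1]

```text
time: 4.75
tool_pos: [0.483, 0.1883, 0.3889]
ee_rot: [3.141, -0.0, -2.465]
wrist_force: [-0.4, 1.1, -3.3]
width: 0.0338
finger_force: 30.0
```

```bash
python3 - <<'E'
from h import *
o=robot.get_obs();print(o["width"],o["finger_force"])
plan([.4935,-.0764,.385],-.2+np.pi,13)
E
```

```text
0.03379693556708733 29.95680570602417
[[0.3, -0.41, 0.01], [0.27, -0.43, 0.01], [0.25, -0.45, 0.01], [0.21, -0.46, 0.01], [0.18, -0.48, 0.01], [0.15, -0.49, 0.01], [0.12, -0.5, 0.01], [0.08, -0.5, 0.01], [0.05, -0.51, 0.01], [0.02, -0.51, 0.01], [-0.02, -0.51, 0.01], [-0.05, -0.51, 0.01], [-0.09, -0.5, 0.01]]
[[0.0, -0.0, 0.67], [0.0, -0.0, 0.67], [0.0, -0.0, 0.67], [0.0, -0.0, 0.67], [0.0, -0.0, 0.67], [0.0, -0.0, 0.67], [0.0, -0.0, 0.67], [0.0, -0.0, 0.67], [0.0, -0.0, 0.67], [0.0, -0.0, 0.67], [0.0, -0.0, 0.67], [0.0, -0.0, 0.67], [0.0, -0.0, 0.67]]
t 4.75 [0.483  0.1883 0.3889] [ 3.141 -0.    -2.465] [-0.42  1.1  -3.33]
```

Request:
play_rows:
  translation:
    - [0.3,-0.41,0.01]
    - [0.27,-0.43,0.01]
    - [0.25,-0.45,0.01]
    - [0.21,-0.46,0.01]
    - [0.18,-0.48,0.01]
    - [0.15,-0.49,0.01]
    - [0.12,-0.5,0.01]
  twist:
    - [0,0,0.67]
    - [0,0,0.67]
    - [0,0,0.67]
    - [0,0,0.67]
    - [0,0,0.67]
    - [0,0,0.67]
    - [0,0,0.67]
  gripper: [-1,-1,-1,-1,-1,-1,-1]

```text
time: 5.45
tool_pos: [0.489, 0.0446, 0.3838]
ee_rot: [3.14, -0.004, -2.937]
wrist_force: [0.4, -0.1, -3.2]
width: 0.0337
finger_force: 30.0
```

Request:
play_rows:
  translation:
    - [0.08,-0.5,0.01]
    - [0.05,-0.51,0.01]
    - [0.02,-0.51,0.01]
    - [-0.02,-0.51,0.01]
    - [-0.05,-0.51,0.01]
    - [-0.09,-0.5,0.01]
    - [0,0,0]
    - [0,0,0]
  twist:
    - [0,0,0.67]
    - [0,0,0.67]
    - [0,0,0.67]
    - [0,0,0.67]
    - [0,0,0.67]
    - [0,0,0.67]
    - [0,0,0]
    - [0,0,0]
  gripper: [-1,-1,-1,-1,-1,-1,-1,-1]

```text
time: 6.25
tool_pos: [0.4945, -0.0769, 0.3821]
ee_rot: [3.14, -0.003, 2.947]
wrist_force: [-0.4, 0.6, -2.2]
width: 0.0338
finger_force: 30.0
```

```bash
python3 - <<'E'
from h import *
o=robot.get_obs();print(o["width"],o["finger_force"])
plan([.4935,-.0764,.335],-.2+np.pi,1)
p=o["tool_pos"];z=p[2]-.2273
im=robot.snapshot("side")[:,:,::-1].copy();cv2.imwrite("pics/side2.png",im)
for n in("caster","cheeks","stem_tip","socket_rim"):
    print(n,[(round(d["score"],2),[round(float(v),4) for v in d["centre"]]) for d in robot.spot_point(n,"side")])
uv=proj([[p[0],p[1],z],[p[0],p[1],z-.046],[.4935,-.0764,.07]],"side");print(uv)
u,v=int(uv[2,0])-40,int(uv[2,1])-75
b=cv2.resize(im[v:v+100,u:u+80],None,fx=6,fy=6,interpolation=cv2.INTER_CUBIC)
for q in uv:cv2.circle(b,tuple(int(x) for x in ((q-[u,v]+.5)*6)),3,(255,0,255),1)
cv2.imwrite("pics/crop2.png",b)
E
```

```text
0.03383564465396993 29.957105219364166
[[0.02, 0.01, 1.18]]
[[0.01, -0.03, 0.05]]
t 6.25 [ 0.4945 -0.0769  0.3821] [ 3.140e+00 -3.000e-03  2.947e+00] [-0.44  0.61 -2.19]
caster [(0.88, [0.5936, 0.1511, 0.047])]
cheeks [(0.6, [0.4962, -0.079, 0.1997]), (0.59, [0.4515, 0.2971, 0.0956]), (0.56, [0.5952, 0.1485, 0.0935]), (0.32, [0.491, -0.0773, 0.1508])]
stem_tip [(0.94, [0.5955, 0.1492, -0.0005]), (0.88, [0.4534, 0.297, 0.004]), (0.6, [0.4919, -0.0799, 0.1141])]
socket_rim [(0.57, [0.4939, -0.0802, 0.11]), (0.47, [0.4934, -0.0754, 0.0594]), (0.45, [0.4935, -0.0782, 0.0678])]
[[325.00594632 171.67628938]
 [324.67314992 183.04258903]
 [324.53516133 192.53239079]]
```

View pics/crop2.png

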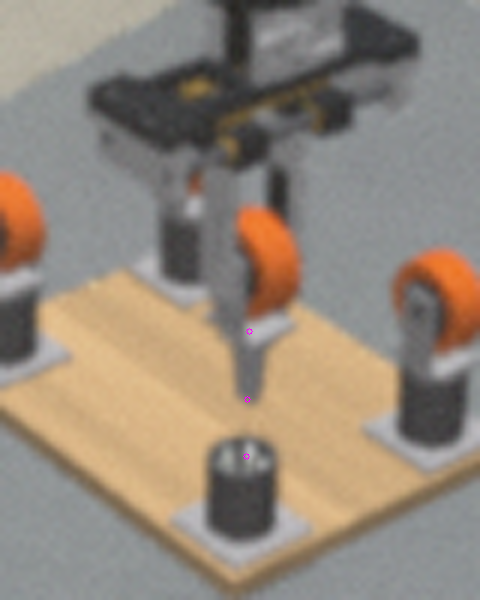

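The crop shows the stem hanging just over the socket. The tip is at crop x≈249 and the rim centre at x≈243, so the stem is about 1 px (2.4 mm) to the right; the wheel is parallel to the others. I'll work out the correction.

```bash
python3 - <<'E'
from h import *
R=cv2.Rodrigues(CM["side"]["rvec"])[0];print(R[0],R[2])
h=cv2.imread("pics/side2.png").astype(int);
for v in range(181,186):print(v,h[v,315:335].sum(1)//3)
for v in (198,200,202):print(v,h[v,313:337].sum(1)//3)
t=cv2.imread("pics/top0.png").astype(int)
for v in range(196,214):print(v,t[v,318:340].sum(1)//3)
E
```

```text
[-0.77981647 -0.62567121  0.02053786] [ 0.49855675 -0.6405571  -0.58406144]
181 [169 166 163 165 166 167 167 161 129 109 109 110 124 157 171 167 167 169
 168 166]
182 [166 169 165 165 167 163 168 160 134 117 109 113 135 167 172 172 172 171
 167 171]
183 [174 167 168 169 165 162 167 163 149 132 122 120 145 165 174 176 172 169
 167 170]
184 [179 174 169 166 169 166 164 163 162 154 142 144 158 164 166 172 173 170
 170 168]
185 [183 178 177 170 166 169 169 164 166 164 162 164 166 164 170 169 172 171
 172 172]
198 [164 168 170 168 164 117  78  63  65  66  68  73  64  69  66  61  83 131
 171 180 183 182 175 170]
200 [171 169 168 177 169 117  71  63  66  67  71  70  70  71  69  58  87 146
 168 174 178 178 179 182]
202 [178 183 181 184 176 118  72  62  67  66  66  70  70  68  66  62  99 165
 187 183 175 178 177 177]
196 [109 109 131 143 140 142 146 134 124 120 115 110 122 128 133 137 134 134
 135 132 138 138]
197 [108 131 140 142 142 149 138 109  94  85  77  77  91 115 121 135 137 133
 130 133 142 138]
198 [109 138 143 140 143 130 104  68  51  48  71  68  58  72  85 123 143 142
 138 139 138 
[... 729 characters left out ...]
6 121  65  60 128
 146 138 133 133]
207 [144 145 141 124  67  49  61  97 141 185 151 125 131 102  68  39  74 131
 145 143 136 133]
208 [140 144 142 147  92  46  50  58  76 112  89  87  74  59  39  34 111 141
 144 145 141 129]
209 [138 143 139 143 122  69  24  41  44  53  50  56  45  33  21  55 127 152
 146 141 133 131]
210 [136 138 140 145 138 100  50  27  25  28  31  22  17  30  52 102 144 143
 145 138 131 133]
211 [140 137 138 138 144 131 106  79  52  32  35  25  57  86 110 139 147 147
 144 136 130 132]
212 [140 136 141 141 139 146 144 132 112  98  94  97 111 138 150 144 143 142
 145 135 133 134]
213 [139 134 136 135 139 139 142 145 148 145 140 148 144 146 146 144 142 141
 138 136 130 134]
```

```bash
python3 - <<'E'
from h import *
plan([.496,-.0745,.32],-.2+np.pi,3)
E
```

```text
[[-0.01, 0.02, 0.53], [-0.01, 0.02, 0.53], [-0.01, 0.02, 0.53]]
[[0.0, -0.0, 0.02], [0.0, -0.0, 0.02], [0.0, -0.0, 0.02]]
t 6.5 [ 0.4947 -0.0762  0.3837] [ 3.141 -0.     2.948] [ 0.66  1.06 -2.06]
```

Request:
play_rows:
  translation:
    - [-0.02,0.03,0.1]
    - [-0.01,0.03,0.2]
    - [0,0,0.4]
    - [0,0,0.4]
    - [0,0,0.2]
    - [0,0,0.2]
    - [0,0,0]
    - [0,0,0]
  twist:
    - [0,0,0.02]
    - [0,0,0.02]
    - [0,0,0]
    - [0,0,0]
    - [0,0,0]
    - [0,0,0]
    - [0,0,0]
    - [0,0,0]
  gripper: [-1,-1,-1,-1,-1,-1,-1,-1]

```text
time: 7.3
tool_pos: [0.4965, -0.0749, 0.3242]
ee_rot: [3.142, 0.001, 2.943]
wrist_force: [-0.1, -0.4, -1.7]
width: 0.034
finger_force: 30.0
```

Request:
play_rows:
  translation:
    - [0,0,0.05]
    - [0,0,0.05]
    - [0,0,0.05]
    - [0,0,0]
  twist:
    - [0,0,0]
    - [0,0,0]
    - [0,0,0]
    - [0,0,0]
  gripper: [-1,-1,-1,-1]

```text
time: 7.7
tool_pos: [0.4964, -0.075, 0.3177]
ee_rot: [-3.141, -0.0, 2.943]
wrist_force: [-0.1, -0.1, -2.3]
width: 0.0339
finger_force: 30.0
```

Request:
play_rows:
  translation:
    - [0,0,0.05]
    - [0,0,0.05]
    - [0,0,0]
  twist:
    - [0,0,0]
    - [0,0,0]
    - [0,0,0]
  gripper: [-1,-1,-1]

```text
time: 8.0
tool_pos: [0.4963, -0.075, 0.3135]
ee_rot: [-3.141, -0.001, 2.943]
wrist_force: [-0.4, -1.3, -2.4]
width: 0.0338
finger_force: 30.0
```

Request:
play_rows:
  translation:
    - [0,0,0.03]
    - [0,0,0.03]
    - [0,0,0]
  twist:
    - [0,0,0]
    - [0,0,0]
    - [0,0,0]
  gripper: [-1,-1,-1]

```text
time: 8.3
tool_pos: [0.4963, -0.075, 0.3115]
ee_rot: [-3.141, -0.0, 2.943]
wrist_force: [-1.8, -1.5, 0.1]
width: 0.0343
finger_force: 30.0
```

Request:
play_rows:
  translation:
    - [0,0,0.03]
    - [0,0,0]
  twist:
    - [0,0,0]
    - [0,0,0]
  gripper: [-1,-1]

```text
time: 8.5
tool_pos: [0.4963, -0.0751, 0.3104]
ee_rot: [-3.141, -0.0, 2.943]
wrist_force: [-2.9, -1.7, 0.7]
width: 0.0339
finger_force: 30.0
```

Request:
play_rows:
  translation:
    - [0.02,-0.02,0.015]
    - [0,0,0.015]
    - [0,0,0.015]
    - [0,0,0.015]
  twist:
    - [0,0,0.7]
    - [0,0,0.7]
    - [0,0,0.7]
    - [0,0,0.7]
  gripper: [-1,-1,-1,-1]

```text
time: 8.9
tool_pos: [0.4957, -0.0755, 0.3084]
ee_rot: [3.141, 0.001, 2.66]
wrist_force: [-2.1, -1.4, 2.5]
width: 0.0338
finger_force: 30.0
```

Request:
play_rows:
  translation:
    - [0,0,0.015]
    - [0,0,0.015]
    - [0,0,0.015]
    - [0,0,0.015]
  twist:
    - [0,0,-0.7]
    - [0,0,-0.7]
    - [0,0,-0.7]
    - [0,0,-0.7]
  gripper: [-1,-1,-1,-1]

```text
time: 9.3
tool_pos: [0.4957, -0.0755, 0.3068]
ee_rot: [3.141, 0.002, 2.946]
wrist_force: [-2.7, -0.5, 6.2]
width: 0.0337
finger_force: 30.0
```

Request:
play_rows:
  translation:
    - [0,0,0.015]
    - [0,0,0.015]
    - [0,0,0.015]
    - [0,0,0.015]
  twist:
    - [0,0,-0.7]
    - [0,0,-0.7]
    - [0,0,-0.7]
    - [0,0,-0.7]
  gripper: [-1,-1,-1,-1]

```text
time: 9.7
tool_pos: [0.4956, -0.0754, 0.3051]
ee_rot: [3.142, 0.002, -3.058]
wrist_force: [-4.0, -0.0, 7.9]
width: 0.0338
finger_force: 30.0
```

Request:
play_rows:
  translation:
    - [0.01,0,0.01]
    - [0,0,0.01]
    - [0,0,0.01]
    - [0,0,0.01]
  twist:
    - [0,0,0.7]
    - [0,0,0.7]
    - [0,0,0.7]
    - [0,0,0.7]
  gripper: [-1,-1,-1,-1]

```text
time: 10.1
tool_pos: [0.4954, -0.0754, 0.304]
ee_rot: [3.141, 0.003, 2.94]
wrist_force: [-2.9, -0.3, 8.7]
width: 0.034
finger_force: 30.0
```

Request:
play_rows:
  translation:
    - [0.01,0,0.012]
    - [0,0,0.012]
    - [0,0,0.012]
    - [0,0,0.012]
  twist:
    - [0,0,0.8]
    - [0,0,0.8]
    - [0,0,0.8]
    - [0,0,0.8]
  gripper: [-1,-1,-1,-1]

```text
time: 10.5
tool_pos: [0.4952, -0.0754, 0.3028]
ee_rot: [3.14, 0.004, 2.62]
wrist_force: [-3.2, -0.4, 11.3]
width: 0.034
finger_force: 30.0
```

Request:
play_rows:
  translation:
    - [0.01,0,0.012]
    - [0,0,0.012]
    - [0,0,0.012]
    - [0,0,0.012]
  twist:
    - [0,0,-0.8]
    - [0,0,-0.8]
    - [0,0,-0.8]
    - [0,0,-0.8]
  gripper: [-1,-1,-1,-1]

```text
time: 10.9
tool_pos: [0.4949, -0.0753, 0.3014]
ee_rot: [3.141, 0.005, 2.946]
wrist_force: [-3.9, -1.5, 13.0]
width: 0.0339
finger_force: 30.0
```

Request:
play_rows:
  translation:
    - [0.01,0,0.007]
    - [0,0,0.007]
    - [0,0,0.007]
    - [0,0,0.007]
  twist:
    - [0,0,-0.9]
    - [0,0,-0.9]
    - [0,0,-0.9]
    - [0,0,-0.9]
  gripper: [-1,-1,-1,-1]

```text
time: 11.3
tool_pos: [0.4947, -0.0752, 0.3004]
ee_rot: [-3.14, 0.006, -2.977]
wrist_force: [-2.8, -0.2, 12.5]
width: 0.0336
finger_force: 30.0
```

Request:
play_rows:
  translation:
    - [0.01,0,0.005]
    - [0,0,0.005]
    - [0,0,0.005]
    - [0,0,0.005]
  twist:
    - [0,0,0.9]
    - [0,0,0.9]
    - [0,0,0.9]
    - [0,0,0.9]
  gripper: [-1,-1,-1,-1]

```text
time: 11.7
tool_pos: [0.4944, -0.0753, 0.2995]
ee_rot: [3.141, 0.007, 2.94]
wrist_force: [-4.0, -1.2, 11.8]
width: 0.0343
finger_force: 30.0
```

Request:
play_rows:
  translation:
    - [0,0,0.007]
    - [0,0,0.007]
    - [0,0,0.007]
    - [0,0,0.007]
  twist:
    - [0,0,0.9]
    - [0,0,0.9]
    - [0,0,0.9]
    - [0,0,0.9]
  gripper: [-1,-1,-1,-1]

```text
time: 12.1
tool_pos: [0.4946, -0.0753, 0.2987]
ee_rot: [3.139, 0.007, 2.58]
wrist_force: [-2.9, -0.0, 13.0]
width: 0.0341
finger_force: 30.0
```

Request:
play_rows:
  translation:
    - [0,0,0.006]
    - [0,0,0.006]
    - [0,0,0.006]
    - [0,0,0.006]
  twist:
    - [0,0,-0.9]
    - [0,0,-0.9]
    - [0,0,-0.9]
    - [0,0,-0.9]
  gripper: [-1,-1,-1,-1]

```text
time: 12.5
tool_pos: [0.4944, -0.0753, 0.2978]
ee_rot: [3.141, 0.007, 2.946]
wrist_force: [-4.7, -0.2, 13.1]
width: 0.034
finger_force: 30.0
```

Request:
play_rows:
  translation:
    - [0,0,0.006]
    - [0,0,0.006]
    - [0,0,0.006]
    - [0,0,0.006]
  twist:
    - [0,0,-0.9]
    - [0,0,-0.9]
    - [0,0,-0.9]
    - [0,0,-0.9]
  gripper: [-1,-1,-1,-1]

```text
time: 12.9
tool_pos: [0.4945, -0.0754, 0.2969]
ee_rot: [-3.139, 0.007, -2.977]
wrist_force: [-2.7, 0.3, 12.6]
width: 0.0339
finger_force: 30.0
```

Request:
play_rows:
  translation:
    - [0,0,0.005]
    - [0,0,0.005]
    - [0,0,0.005]
    - [0,0,0.005]
  twist:
    - [0,0,0.9]
    - [0,0,0.9]
    - [0,0,0.9]
    - [0,0,0.9]
  gripper: [-1,-1,-1,-1]

```text
time: 13.3
tool_pos: [0.4945, -0.0755, 0.2959]
ee_rot: [-3.141, 0.007, 2.94]
wrist_force: [-2.3, -1.1, 12.3]
width: 0.0338
finger_force: 30.0
```

Request:
play_rows:
  translation:
    - [0,0,0.005]
    - [0,0,0.005]
    - [0,0,0.005]
    - [0,0,0.005]
  twist:
    - [0,0,0.9]
    - [0,0,0.9]
    - [0,0,0.9]
    - [0,0,0.9]
  gripper: [-1,-1,-1,-1]

```text
time: 13.7
tool_pos: [0.4945, -0.0752, 0.2955]
ee_rot: [3.139, 0.006, 2.58]
wrist_force: [-4.2, 1.0, 14.2]
width: 0.0341
finger_force: 30.0
```

Request:
play_rows:
  translation:
    - [0,0,0.005]
    - [0,0,0.005]
    - [0,0,0.005]
    - [0,0,0.005]
  twist:
    - [0,0,-0.9]
    - [0,0,-0.9]
    - [0,0,-0.9]
    - [0,0,-0.9]
  gripper: [-1,-1,-1,-1]

```text
time: 14.1
tool_pos: [0.4944, -0.0754, 0.2952]
ee_rot: [3.141, 0.007, 2.945]
wrist_force: [-4.9, -1.7, 16.4]
width: 0.0338
finger_force: 30.0
```

Request:
play_rows:
  translation:
    - [0,0,0]
    - [0,0,0]
    - [0,0,0]
    - [0,0,0]
    - [0,0,0]
    - [0,0,0]
    - [0,0,0]
    - [0,0,0]
  twist:
    - [0,0,-0.9]
    - [0,0,-0.9]
    - [0,0,-0.9]
    - [0,0,-0.9]
    - [0,0,0.9]
    - [0,0,0.9]
    - [0,0,0.9]
    - [0,0,0.9]
  gripper: [-1,-1,-1,-1,-1,-1,-1,-1]

```text
time: 14.9
tool_pos: [0.4944, -0.0754, 0.2952]
ee_rot: [-3.141, 0.007, 2.94]
wrist_force: [-4.9, -0.6, 16.8]
width: 0.034
finger_force: 30.0
```

Request:
play_rows:
  translation:
    - [0,0,0.008]
    - [0,0,0]
    - [0,0,0]
  twist:
    - [0,0,0]
    - [0,0,0]
    - [0,0,0]
  gripper: [-1,-1,-1]

```text
time: 15.2
tool_pos: [0.4944, -0.0755, 0.2952]
ee_rot: [-3.141, 0.007, 2.942]
wrist_force: [-4.8, -0.1, 17.6]
width: 0.0339
finger_force: 30.0
```

```bash
python3 - <<'E'
from h import *
o=robot.get_obs();print(o["tool_pos"],o["ee_rot"],o["wrist_force"],o["wrist_torque"])
im=robot.snapshot("side")[:,:,::-1].copy();cv2.imwrite("pics/side3.png",im)
u,v=284,125
cv2.imwrite("pics/crop3.png",cv2.resize(im[v:v+90,u:u+100],None,fx=6,fy=6,interpolation=cv2.INTER_CUBIC))
E
```

```text
[ 0.49438943 -0.07548151  0.29515132] [-3.14145346  0.0070872   2.9420234 ] [-4.80769076 -0.05823072 17.58386767] [-0.01905513  1.22583739 -0.32928472]
```

View pics/crop3.png

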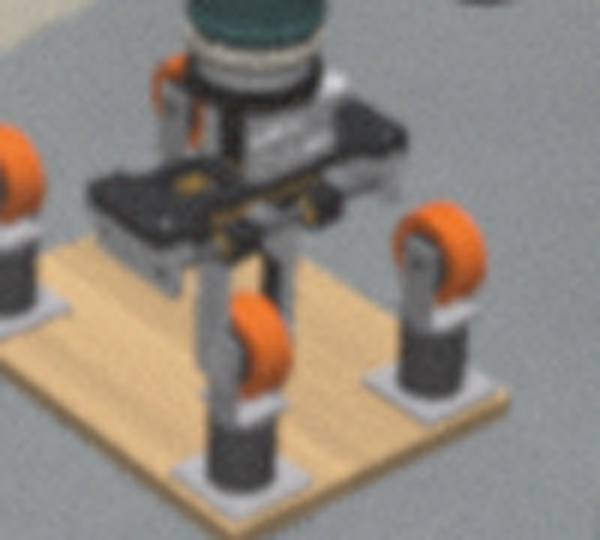

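The crop shows the collar seated on the rim with no gap, and the wheel parallel to its neighbours. Twisting at constant depth kept the force steady, so the caster is home. I'll ease the load and release.

Request:
play_rows:
  translation:
    - [0,0,-0.02]
    - [0,0,0]
    - [0,0,0]
    - [0,0,0]
    - [0,0,0]
    - [0,0,0]
    - [0,0,0]
    - [0,0,0]
  twist:
    - [0,0,0]
    - [0,0,0]
    - [0,0,0]
    - [0,0,0]
    - [0,0,0]
    - [0,0,0]
    - [0,0,0]
    - [0,0,0]
  gripper: [-1,-1,1,1,1,1,1,1]

```text
time: 16.05
tool_pos: [0.4935, -0.0752, 0.2904]
ee_rot: [3.141, -0.001, 2.943]
wrist_force: [0.1, 0.0, 0.6]
width: 0.0786
finger_force: 0.0
```

Request:
play_rows:
  translation:
    - [0,0,0]
    - [0,0,0]
    - [0,0,-0.3]
    - [0,0,-0.7]
    - [0,0,-0.8]
    - [0,0,-0.8]
    - [0,0,0]
    - [0,0,0]
  twist:
    - [0,0,0]
    - [0,0,0]
    - [0,0,0]
    - [0,0,0]
    - [0,0,0]
    - [0,0,0]
    - [0,0,0]
    - [0,0,0]
  gripper: [1,1,1,1,1,1,1,1]

```text
time: 16.85
tool_pos: [0.4935, -0.0753, 0.3961]
ee_rot: [-3.142, 0.003, 2.943]
wrist_force: [0.0, -0.3, -2.0]
width: 0.0938
finger_force: 0.0
```

```bash
python3 - <<'E'
from h import *
o=robot.get_obs();print(o["width"],o["wrist_force"])
im=robot.snapshot("side")[:,:,::-1].copy();cv2.imwrite("pics/side4.png",im)
print([(round(d["score"],2),[round(float(v),4) for v in d["centre"]]) for d in robot.spot_point("caster","side")])
u,v=284,125
cv2.imwrite("pics/crop4.png",cv2.resize(im[v:v+90,u:u+100],None,fx=6,fy=6,interpolation=cv2.INTER_CUBIC))
E
```

```text
0.09376307560766044 [ 0.03089143 -0.33285803 -2.02041122]
[(0.87, [0.4965, -0.0777, 0.069]), (0.77, [0.5945, 0.1497, 0.0481]), (0.6, [0.4461, 0.2939, 0.0472])]
```

View pics/crop4.png

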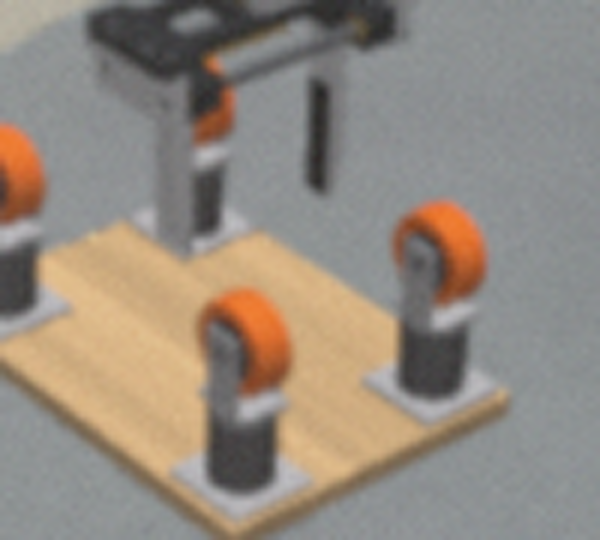

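The gripper is open and clear. The caster sits exactly like its right-hand neighbour: about 195 crop px from wheel top to base plate on both, and the same heading.

```bash
python3 -c "
from bench import robot
print(robot.close_job())"
```

```text
the job is handed in; nothing more can be done
None
```

I fitted the loose caster in the empty socket, let go and handed the job in at about 17 s: collar home on the rim, wheel in line with the dolly, peak reading about 18 N; the hand-in gave no verdict.

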